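Hang the bottle carrier on the spring-balanced arm

ROBOT

A 7-joint arm with a two-finger parallel gripper is mounted at the origin on the work surface. World frame = base frame: x ahead of the robot, y to its left, z up, the work surface at z = 0. Lengths are in mm, angles in rad, forces in N, time in s.
With the tool pointing down it reaches from about 425 to 975 mm from the base axis. Payload 16.7 kg.
Tool frame: the origin (TCP) lies midway between the tips of the shut fingers; the grasp point (between the pads) lies behind it (ctrl.pinch_z is the z of the grasp point in the tool frame, in mm); z points along the fingers, y is the line along which they close (so a half turn about z gives the same grasp; the last joint's range is limited). The gripper opens to 85 mm and grips with 20 to 120 N. Pads are 22 mm wide; open, the fingers measure 114 mm over their backs; the gripper's body (76 mm by 85 mm) begins 54 mm behind the grasp point. The pads swing forward as they close: fully open they stand 13 mm farther back than shut.
Start: joints at [1.143, 0.426, 0.074, 1.606, -0.034, 1.111, -0.067], TCP at [185.082, -649.092, 231.302] pointing down, gripper open.
Joint ranges: [-2.85, 2.85], [-0.5, 2.14], [-1.23, 1.37], [0.21, 2.46], [-1.02, 4.16], [0.16, 2.05], [-2.73, 2.73]. Speed limits (rad/s): [1.89, 1.89, 2.39, 2.39, 3.01, 3.01, 3.01].

INTERFACE

Orientations are given as a rotation vector (axis times angle).
In Python, from bench import ctrl gives the robot as it stands. The module is installed in compiled form; this text tells all that it offers.
- The arm moves only by the tool carry_out, never from a script. Its argument "targets" is a list of rows, each an object of numbers: "hand": the opening, from 0 (shut) to 1 (fully open); "x", "y", "z": the shift along the tool's x, y, z in units of 0.2 m (1.0 is 0.2 m); "yaw": the turn about the tool's z in units of 45 degrees (1.0 is 45 degrees). In form: [{"hand": .., "x": .., "y": .., "z": .., "yaw": ..}, ...]. A call has 1 to 12 rows; each row is the pose to reach, as a shift and turn from the pose commanded when the call began, along the tool's axes at that moment; what a row does not reach only later rows make up. A row lasts 1/8 s, in which the tool goes at most 62.5 mm and 10.7 degrees, less where a joint would pass 70% of its speed; a pose out of reach is approached as far as the arm can. A call with a number of a shift or a turn outside -1 to 1 is refused whole. A call with a gripper value outside its range is refused whole. The fingers move at their own pace and stop on an object; "grip_force" is the grip in N (left out, the last holds). Time passes only in rows, so rows that repeat a pose let the fingers close. It gives the time, the measured TCP pose, the force, the opening and the grip force at its end, in the units of the state.
- ctrl.read_state(): the state, without advancing time (a new reading comes with each control period).
- ctrl.grab_frame(name): name is "side" or "top"; returns the picture (420x560x3 uint8, blue, green, red); there is no depth.
- ctrl.camera_info(name): a dict with "intrinsics" (3x3 intrinsics, pixels), "k1" (the pictures are not rectified: a ray, as slopes to the right and down, at radius r is drawn at 1 + k1 r^2 times it, then the intrinsics apply), "R" (3x3) and "t" (3): a world point X has camera coordinates R X + t. Camera axes: x right, y down, z forward; pixel columns grow to the right and rows downward; lengths in mm; the calibration is good to about 2 mm. A picture is of the moment at which its call begins. camera_info takes no time and is no camera call.
- ctrl.finish_job(): hands the job in; it is judged then, once.
Trained networks look in the newest picture that a camera, given by its name, has taken for a name from the list of things; names that differ only in an ending like _2 or _b are one class to them, and where a whole thing is asked for, a point or a joint stands for the part that bears it (a point fixed in the world has none). Each returns a list of dicts, best first, with "p" (0 to 1); they miss things now and then, are a little off and sometimes report something else, mostly with a low value. They report only what shows in the picture. A call takes as long as a camera call. They do not tell look-alikes from the thing itself.
- ctrl.recognise(camera, target): "at" ([x, y, z] in mm, in the coordinates of the camera as it stood for that picture, good to about 4 mm: the middle of the surface that is visible of it).
- ctrl.silhouettes(camera, target): "pixels" (420x560 bool, what is visible of it).
- ctrl.pinpoint(camera, target): "at" ([x, y, z] in mm, in the coordinates of the camera as it stood for that picture, good to about 4 mm: a listed point, or the origin of a listed thing).
The state is a dict: "time_s": time; "qpos": joint angles; "dq": joint speeds; "joint_torque": joint torques, N m; "ee_pos": TCP position; "ee_rot": TCP orientation; "ft_force": force on the tool from outside, world axes, zero at the start; "moment": the same for the moment, N m; "opening": finger opening in mm; "gripper_force": force on a finger pad.
Only numpy, scipy, OpenCV 4.12 (cv2) and the standard library are available. Lean on these libraries where they do the work, as an engineer would, in place of code of your own. Each camera call takes 0.05 s, during which the arm holds its last target. There are 200 camera calls.

TASK

Pick up the blue carrier with its two sample bottles by its red handle bar and hang it on the white spring-balanced swing arm, the bar lying in both blue V notches of the steel fork. Lower it gently with the arm as it sinks and hold on until the arm has settled and carries the whole weight, so that the arm neither drops nor springs up when you let go; never knock the arm, force it down or onto its bottom stop, keep the carrier upright and leave everything else on the bench where it is.

Things in the scene. Friction and masses are not known exactly. Their poses are not given: they have to be found in the camera images.
- bar (a point): Centre of the carrier's red handle bar, the place to grasp. Frame: z up, y along the bar, x across it. The bar is round, 12 mm thick, 144 mm long, level, 165 mm above the carrier's underside, held by two upright steel rods (8 mm thick, at y = +-72 mm). The carrier is the same both ways round.
- foot (a point): Centre of the carrier's underside, 165 mm below the bar. Blue base 72 (x) by 152 (y) by 6 mm with two white bottles fixed in it; their black caps (42 mm across, at y = +-34 mm) end 89 mm up, so 70 mm are open between caps and bar. It stands loose on the bench. Mass unknown, 0.25 to 0.8 kg (bottles filled differently).
- seat (a point): Where the bar's centre lies when hung: midway between the two prongs, 8.5 mm above the bottom of the V notches; moves with the arm. Frame, arm unloaded: z up, y across the prongs (parallel to the hung bar), -x outward along the prongs to their free tips, away from the post. It tilts as the arm sinks.
- tips (a point): Midway between the free ends of the prongs. The bar must come in from this end, above the outer flanks, prongs passing between bar and bottle caps. Arm unloaded: the outer flanks' tops are 13 mm above the seat point; the prongs' underside is 17 mm below it at the notches, 25 mm below it 40 mm further in.
- notch_l (a point): Bottom of the V notch on the prong at y = +40 mm of the seat's frame. Blue 45 degree flanks on top of each prong form an upward-open V, 18 mm deep, 36 mm wide at the mouth; the prong ends 20 mm further out. Prongs are steel, 10 mm wide, 8 mm thick.
- notch_r (a point): Bottom of the V notch on the other prong (y = -40 mm of the seat's frame), the same as the first. A 96 mm wide crossbar joins the prongs 100 mm behind the notches; with the arm unloaded the prongs rise 0.17 rad towards their tips.
- fork: The fork on the swing arm; origin and axes as the seat point's. The arm sinks about a level pivot 320 mm behind the notches, 66 mm below the unloaded seat. Lightly damped spring: 12 mm lower at the seat per newton hung (29 mm lightest, 93 mm heaviest carrier), bottom stop at 115 mm; bounces if the load jumps. It also turns, stiffly (1.1 N sideways), about a post 360 mm behind the notches.
Mind the look-alikes: they are no part of the job. What is shaped like the part that bears bar but orange or pink is not meant.

How it is judged (in metres and radians):
On the way, in this order (a step that is already met when the one before it is completed fails the run):
1. the carrier is lifted clear of the bench by the gripper (height (world z) of bar above 0.205 m and contact force between the fingers and carrier above 0.5 N), for 0.2 s.
2. the bar lies in both notches, the arm has sunk (about 20 mm or more) and stands still (under 12 mm/s) while the gripper still holds the carrier (x of bar in the frame of seat between -0.012 and 0.012 m and y of bar in the frame of seat between -0.02 and 0.02 m and z of bar in the frame of seat between -0.012 and 0.012 m and height (world z) of seat below 0.272 m and linear speed of fork below 0.012 m/s and contact force between the fingers and carrier above 0.3 N), for 0.25 s.
At the end, for the whole second after the job is handed in: The carrier hangs from the fork and is at rest: bar centre within 7 mm of the seat point along and above the prongs, within 18 mm sideways, parallel to the notches within 0.15 rad, carrier upright within 0.2 rad, arm sunk 20 to 107 mm and still (20 mm/s, carrier 40 mm/s) (x of bar in the frame of seat between -0.007 and 0.007 m and y of bar in the frame of seat between -0.018 and 0.018 m and z of bar in the frame of seat between -0.007 and 0.007 m and angle between the y axis of bar and the y axis of seat, either way round below 0.15 rad and angle between bar's own z axis and vertical below 0.2 rad and height (world z) of seat between 0.185 and 0.272 m and linear speed of fork below 0.02 m/s and linear speed of carrier below 0.04 m/s and contact force between carrier and fork above 1.5 N); the robot touches nothing.
It fails at once if the arm drops, springs up or is knocked: the fork moves faster than 0.09 m/s (linear speed of fork above 0.09 m/s).
It fails at once if the fork is forced: more than 15 N between it and the carrier, or 10 N between it and the gripper (contact force between carrier and fork above 15 N or contact force between the fingers and fork above 10 N).
It fails at once if the arm is driven down to its bottom stop (height (world z) of seat below 0.18 m).
It fails at once if the carrier is tipped by more than 0.5 rad (angle between bar's own z axis and vertical above 0.5 rad).
It fails at once if another thing on the bench is moved by more than 40 mm (distance of any of bottle_a, bottle_b, bottle_c, wash_bottle, beaker, cap_0, cap_1, cap_2 from where it was at the start of the episode above 0.04 m).
It also fails if it takes over 70 s, if anything falls off the work surface, if the arm or the gripper's body presses on something with over 40 N, if the wrist force passes 120 N, or if a joint passes its speed limit or range.

## Working session

There is one attempt and no reset: what is moved stays moved. The work goes in short steps, Python scripts to look and compute and a tool call to move; the robot and the scene stay as the last step left them, time stands still between calls to the robot, and variables do not carry over. Pictures are saved under pics/ and viewed, at most 10 in all, crops included, and the job is handed in when it is done.

Besides the shell and the picture viewer there is one more tool, called after "Emit:" as a command line: name --argument value ..., lists and objects as JSON in quotes. carry_out: Moves the arm, as the interface text tells. Its arguments: {"type":"object","properties":{"targets":{"type":"array","items":{"type":"object","properties":{"hand":{"type":"number"},"x":{"type":"number","minimum":-1,"maximum":1},"y":{"type":"number","minimum":-1,"maximum":1},"z":{"type":"number","minimum":-1,"maximum":1},"yaw":{"type":"number","minimum":-1,"maximum":1}}}},"grip_force":{"type":"number"}},"required":["targets"]}

```bash
mkdir -p pics; cat > h.py <<'E'
import numpy as np, cv2
from scipy.spatial.transform import Rotation as Ro
from bench import ctrl
def w(cam,p):
    c=ctrl.camera_info(cam); return np.array(c["R"]).T@(np.array(p)-np.array(c["t"]))
def px(cam,X):
    c=ctrl.camera_info(cam); q=np.array(c["R"])@np.array(X)+np.array(c["t"]); s=q[:2]/q[2]
    s=s*(1+c["k1"]*(s@s)); return (np.array(c["intrinsics"])@[s[0],s[1],1])[:2]
def ray(cam,u):
    c=ctrl.camera_info(cam); K=np.array(c["intrinsics"]); d=(np.linalg.inv(K)@[u[0],u[1],1])[:2]; s=d.copy()
    for _ in range(20): s=d/(1+c["k1"]*(s@s))
    R=np.array(c["R"]); return -R.T@np.array(c["t"]), R.T@np.array([s[0],s[1],1])
def onz(cam,u,z):
    o,d=ray(cam,u); return o+d*(z-o[2])/d[2]
def tri(ua,ub,a="side",b="top"):
    o,d=ray(a,ua);p,e=ray(b,ub);d/=np.linalg.norm(d);e/=np.linalg.norm(e)
    s=np.linalg.lstsq(np.c_[d,-e],p-o,rcond=None)[0];A=o+s[0]*d;B=p+s[1]*e
    return (A+B)/2,np.linalg.norm(A-B)
def pp(cams=("side","top"),names=("bar","foot","seat","tips","notch_l","notch_r")):
    for c in cams:
        for n in names:
            for r in ctrl.pinpoint(c,n)[:4]:
                X=w(c,r["at"]); print(c,n,round(r["p"],2),X.round(),px(c,X).round())
E
python3 - <<'E'
from h import *
for c in("side","top"): cv2.imwrite(f"pics/{c}0.png",ctrl.grab_frame(c))
pp()
s=ctrl.read_state(); print(s, ctrl.pinch_z)
print(Ro.from_rotvec(s["ee_rot"]).as_matrix().round(3))
E
```

```text
side bar 0.87 [ 488. -234.  165.] [284. 206.]
side bar 0.87 [ 294. -541.  167.] [398. 185.]
side bar 0.64 [ 293. -334.  164.] [363. 213.]
side foot 0.8 [ 294. -327.   -3.] [358. 264.]
side foot 0.77 [ 490. -232.   -5.] [284. 256.]
side foot 0.67 [ 296. -544.    2.] [392. 231.]
side tips 0.64 [473. 171. 281.] [161. 232.]
side notch_l 0.92 [496. 216. 288.] [134. 235.]
side notch_l 0.71 [487. 129. 282.] [173. 221.]
side notch_r 0.92 [496. 216. 288.] [134. 235.]
side notch_r 0.71 [487. 129. 282.] [173. 221.]
top bar 0.87 [ 295. -542.  165.] [428. 278.]
top bar 0.68 [ 492. -236.  165.] [308. 197.]
top bar 0.65 [ 299. -332.  166.] [345. 274.]
top foot 0.95 [ 298. -331.   -2.] [334. 269.]
top foot 0.57 [ 292. -538.    4.] [405. 273.]
top seat 0.98 [494. 175. 293.] [128. 185.]
top notch_l 0.92 [499. 208. 283.] [115. 183.]
top notch_l 0.65 [487. 132. 281.] [148. 189.]
top notch_r 0.92 [499. 208. 283.] [115. 183.]
top notch_r 0.65 [487. 132. 281.] [148. 189.]
{'time_s': 0.7, 'qpos': array([ 1.14348085,  0.42608803,  0.07389211,  1.60599643, -0.03409497,
        1.11079103, -0.06711895]), 'dq': array([ 3.46953273e-04, -8.15957722e-05, -2.11824854e-04,  2.18053965e-04,
        6.30460811e-04,  8.85805587e-04, -6.39332135e-04]), 'joint_torque': array([-1.09684406e-03, -9.49309373e+01,  3.75621647e+00, -4.63833082e+01,
        1.91624346e-02,  2.62045905e-03, -5.68015992e-05]), 'ee_pos': array([ 185.09948058, -649.09302525,  231.31111907]), 'ee_rot': array([-3.11131667e+00, -4.34880664e-01, -4.10711514e-05]), 'ft_force': array([-0.27161165, -0.39046993, -0.80788622]), 'moment': array([-0.01868584,  0.0069719 , -0.01069454]), 'gripper_force': 0.0, 'opening': 85.73808218913913} -18.700000000000003
[[ 0.962  0.274  0.   ]
 [ 0.274 -0.962  0.   ]
 [ 0.    -0.    -1.   ]]
```

View pics/side0.png

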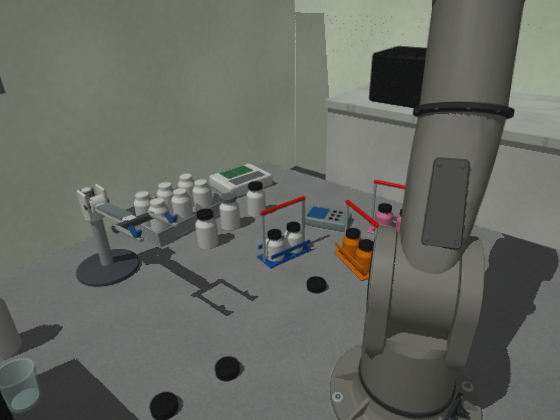

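View pics/top0.png

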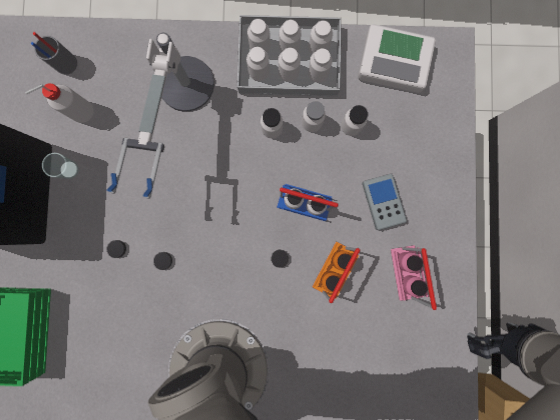

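The views hold three carriers with red bars:
- **Blue:** side (284,206), top (308,197).
- **Orange:** side (363,213), top (345,274).
- **Pink:** side (398,185), top (428,278).

I choose the blue one. The fork with blue V notches is at side (134,235)/(173,221) and top (115,183)/(148,189), with its tips pointing towards the robot.

```bash
cat >> h.py <<'E'
def blobs(img,lo,hi,box,n=2):
    x0,y0,x1,y1=box; m=cv2.inRange(cv2.cvtColor(img,cv2.COLOR_BGR2HSV),lo,hi); k=np.zeros_like(m); k[y0:y1,x0:x1]=m[y0:y1,x0:x1]
    N,L,S,C=cv2.connectedComponentsWithStats(k); o=np.argsort(-S[1:,4])[:n]+1
    return [(np.argwhere(L==i)[:,::-1].astype(float),C[i],S[i,4]) for i in o]
RED=((0,130,60),(8,255,255)); BLUE=((100,130,40),(125,255,255))
def ends(P):
    c=P.mean(0);u=np.linalg.svd(P-c,full_matrices=False)[2][0];t=(P-c)@u;return c+u*t.min(),c+u*t.max()
E
python3 - <<'E'
from h import *
S=cv2.imread("pics/side0.png");T=cv2.imread("pics/top0.png")
rs=blobs(S,*RED,(255,190,312,222),1)[0];rt=blobs(T,*RED,(270,180,345,215),1)[0]
a,b=ends(rs[0]),ends(rt[0]);print(a,b)
a=sorted(a,key=lambda p:p[0]);b=sorted(b,key=lambda p:p[0])
E=[tri(p,q) for p,q in zip(a,b)]
for e in E:print(e[0].round(1),round(e[1],1))
for q in b:print("top@168",onz("top",q,168).round(1))
d=E[0][0]-E[1][0];print("len",np.linalg.norm(d),"ang",np.degrees(np.arctan2(d[1],d[0])))
bs=sorted(blobs(S,*BLUE,(110,200,190,250)),key=lambda r:r[1][0]);bt=sorted(blobs(T,*BLUE,(100,165,165,200)),key=lambda r:r[1][0])
for s,t in zip(bs,bt):
    print(s[1],s[2],t[1],t[2],*tri(s[1],t[1]))
    print(ends(s[0]),ends(t[0]))
for n in("side","top"):
  for r in ctrl.pinpoint(n,"fork")+ctrl.recognise(n,"fork"):print(n,r["p"],w(n,r["at"]).round())
v=np.hstack([cv2.resize(T[150:230,270:350],(400,400),interpolation=2),cv2.resize(T[140:220,90:170],(400,400),interpolation=2)]);cv2.imwrite("pics/crop.png",v)
E
```

```text
(array([304.28708287, 196.77746143]), array([260.04249214, 213.11507479])) (array([279.69320308, 189.09790828]), array([337.23027531, 205.17593316]))
[ 510.2 -162.5  164.5] 2.9
[ 472.2 -310.4  166.3] 1.4
top@168 [ 508.6 -163.4  168. ]
top@168 [ 471.5 -310.6  168. ]
len 152.70918924344852 ang 75.60520772849426
[134.30337079 231.30337079] 89 [112.77272727 182.21212121] 66 [499.79937643 210.26590765 291.08238421] 3.409016929332603
(array([128.4579352 , 226.44861663]), array([139.49152365, 235.61223816])) (array([114.71021734, 174.17112799]), array([110.73730404, 190.65955775]))
[170.31428571 217.07142857] 70 [148.19672131 187.49180328] 61 [490.01150479 130.62767349 291.0822391 ] 2.90280510001435
(array([164.736688  , 213.40002354]), array([174.9284669 , 220.10867308])) (array([149.94597585, 178.98888593]), array([146.54441885, 195.52344814]))
side 0.71 [496. 170. 291.]
side 0.93 [549. 164. 274.]
top 0.7 [495. 169. 293.]
top 0.84 [552. 150. 273.]
```

View pics/crop.png

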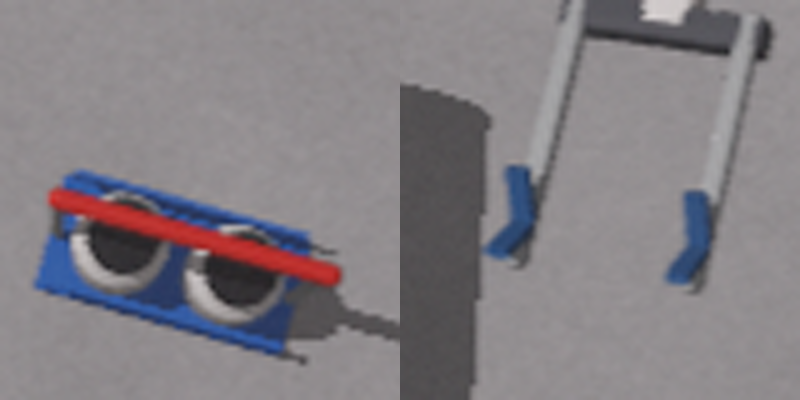

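The crop confirms the blue carrier: red bar from top (280,189) to (337,205), centre (491,-236,165), angle 75.6°. The blue-notched fork has its seat at about (494.5,170,292), with its y axis at 83°. Moving there now.

Emit:
carry_out --targets '[{"hand": 1, "x": 0.15, "y": -0.11, "z": 0, "yaw": -0.1}, {"hand": 1, "x": 0.35, "y": -0.27, "z": 0, "yaw": -0.25}, {"hand": 1, "x": 0.55, "y": -0.43, "z": 0, "yaw": -0.4}, {"hand": 1, "x": 0.75, "y": -0.58, "z": 0, "yaw": -0.5}, {"hand": 1, "x": 0.9, "y": -0.7, "z": 0, "yaw": -0.6}, {"hand": 1, "x": 1, "y": -0.77, "z": 0, "yaw": -0.66}]'

```text
time_s: 1.65
ee_pos: [336.3, -444.8, 231.5]
ee_rot: [2.893, 1.223, 0.0]
ft_force: [0.4, -0.1, 0.6]
opening: 85.3
gripper_force: 0.0
```

```bash
cat >> h.py <<'E'
def go(X,ang,comm=None):
    "shift (units) and yaw from current pose to TCP X, tool y at world angle ang deg"
    s=ctrl.read_state();R=Ro.from_rotvec(s["ee_rot"]).as_matrix();p=s["ee_pos"]
    cur=np.degrees(np.arctan2(R[1,1],R[0,1]));dy=(ang-cur+180)%360-180
    print("t",round(s["time_s"],2),"tcp",p.round(1),"ytool",cur.round(1),"shift",(R.T@(np.array(X)-p)/200).round(3),"yaw",round(-dy/45,3),"F",s["ft_force"].round(2),"open",round(s["opening"],1),"grip",round(s["gripper_force"],1),"tilt",R[:,2].round(3))
    return s
E
python3 -c "
from h import *
s=go((491.2,-236.5,200),-14.4);print(s['qpos'].round(2))"
```

```text
t 1.65 tcp [ 336.3 -444.8  231.5] ytool -44.2 shift [ 1.287 -0.171  0.158] yaw -0.662 F [ 0.41 -0.12  0.61] open 85.3 grip 0.0 tilt [ 0. -0. -1.]
[ 0.91  0.24 -0.12  1.86  0.03  1.04  0.  ]
```

Emit:
carry_out --targets '[{"hand": 1, "x": 0.15, "y": -0.02, "z": 0, "yaw": -0.1}, {"hand": 1, "x": 0.35, "y": -0.04, "z": 0, "yaw": -0.25}, {"hand": 1, "x": 0.55, "y": -0.07, "z": 0, "yaw": -0.4}, {"hand": 1, "x": 0.75, "y": -0.1, "z": 0, "yaw": -0.55}, {"hand": 1, "x": 0.9, "y": -0.12, "z": 0, "yaw": -0.63}, {"hand": 1, "x": 1, "y": -0.13, "z": 0, "yaw": -0.66}]'

```text
time_s: 2.4
ee_pos: [457.4, -284.0, 231.3]
ee_rot: [-2.486, -1.921, -0.0]
ft_force: [0.5, -0.9, -0.1]
opening: 85.3
gripper_force: 0.0
```

```bash
python3 -c "
from h import *
s=go((491.2,-236.5,146.3),-14.4);print(s['qpos'].round(2))"
```

```text
t 2.4 tcp [ 457.4 -284.   231.3] ytool -14.6 shift [0.273 0.104 0.425] yaw -0.005 F [ 0.53 -0.89 -0.14] open 85.3 grip 0.0 tilt [-0.  0. -1.]
[ 0.71  0.22 -0.32  1.9   0.08  1.04  0.11]
```

Emit:
carry_out --targets '[{"hand": 1, "x": 0.15, "y": 0.06, "z": 0, "yaw": 0}, {"hand": 1, "x": 0.27, "y": 0.1, "z": 0, "yaw": 0}, {"hand": 1, "x": 0.27, "y": 0.1, "z": 0.1, "yaw": 0}, {"hand": 1, "x": 0.27, "y": 0.1, "z": 0.25, "yaw": 0}, {"hand": 1, "x": 0.27, "y": 0.1, "z": 0.37, "yaw": 0}, {"hand": 1, "x": 0.27, "y": 0.1, "z": 0.42, "yaw": 0}, {"hand": 1, "x": 0.27, "y": 0.1, "z": 0.42, "yaw": 0}]'

```text
time_s: 3.28
ee_pos: [489.5, -238.1, 147.1]
ee_rot: [-2.487, -1.918, 0.001]
ft_force: [0.3, -1.3, -0.2]
opening: 85.3
gripper_force: 0.0
```

```bash
python3 - <<'E'
from h import *
s=go((491.2,-236.5,146.3),-14.4)
a=ctrl.grab_frame("side");b=ctrl.grab_frame("top")
cv2.imwrite("pics/grasp.png",np.hstack([cv2.resize(a[150:290,220:360],(400,400)),cv2.resize(b[140:280,240:380],(400,400))]))
E
```

```text
t 3.27 tcp [ 489.5 -238.1  147.1] ytool -14.7 shift [0.01  0.006 0.004] yaw -0.007 F [ 0.34 -1.31 -0.17] open 85.3 grip 0.0 tilt [-0.001  0.    -1.   ]
```

View pics/grasp.png

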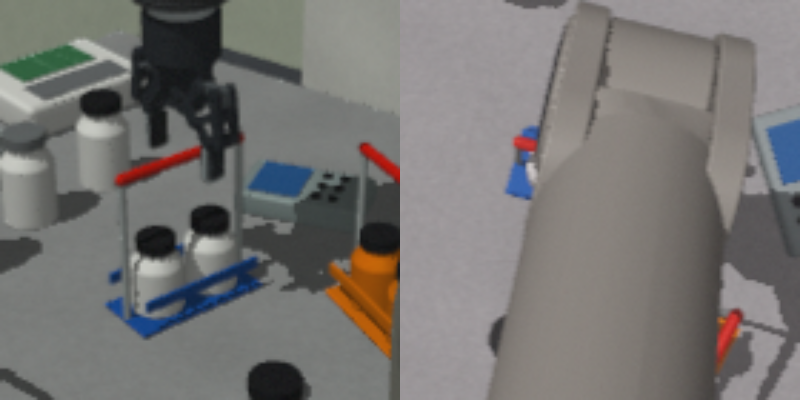

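In the side crop the fingers at (157,140) and (213,175) straddle the bar near its middle (180,159). I'll close and lift.

Emit:
carry_out --targets '[{"hand": 0, "x": 0.01, "y": 0, "z": 0, "yaw": 0}, {"hand": 0, "x": 0.01, "y": 0, "z": 0, "yaw": 0}, {"hand": 0, "x": 0.01, "y": 0, "z": 0, "yaw": 0}, {"hand": 0, "x": 0.01, "y": 0, "z": 0, "yaw": 0}, {"hand": 0, "x": 0.01, "y": 0, "z": 0, "yaw": 0}, {"hand": 0, "x": 0.01, "y": 0, "z": 0, "yaw": 0}, {"hand": 0, "x": 0.01, "y": 0, "z": 0, "yaw": 0}, {"hand": 0, "x": 0.01, "y": 0, "z": 0, "yaw": 0}]' --grip_force 60

```text
time_s: 4.38
ee_pos: [490.4, -236.1, 147.5]
ee_rot: [2.487, 1.919, 0.001]
ft_force: [2.1, 0.3, 5.4]
opening: 9.7
gripper_force: 58.6
```

```bash
python3 -c "
from h import *
s=go((491.2,-236.5,330),-14.4)"
```

```text
t 4.38 tcp [ 490.4 -236.1  147.5] ytool -14.7 shift [-0.001  0.005 -0.912] yaw -0.006 F [2.08 0.29 5.41] open 9.7 grip 58.6 tilt [ 0.001 -0.    -1.   ]
```

Emit:
carry_out --targets '[{"hand": 0, "x": 0, "y": 0, "z": -0.02, "yaw": 0}, {"hand": 0, "x": 0, "y": 0, "z": -0.06, "yaw": 0}, {"hand": 0, "x": 0, "y": 0, "z": -0.12, "yaw": 0}, {"hand": 0, "x": 0, "y": 0, "z": -0.2, "yaw": 0}, {"hand": 0, "x": 0, "y": 0, "z": -0.3, "yaw": 0}, {"hand": 0, "x": 0, "y": 0, "z": -0.4, "yaw": 0}, {"hand": 0, "x": 0, "y": 0, "z": -0.5, "yaw": 0}, {"hand": 0, "x": 0, "y": 0, "z": -0.6, "yaw": 0}, {"hand": 0, "x": 0, "y": 0, "z": -0.7, "yaw": 0}, {"hand": 0, "x": 0, "y": 0, "z": -0.78, "yaw": 0}, {"hand": 0, "x": 0, "y": 0, "z": -0.8, "yaw": 0}, {"hand": 0, "x": 0, "y": 0, "z": -0.8, "yaw": 0}]'

```text
time_s: 5.88
ee_pos: [489.9, -235.9, 307.2]
ee_rot: [-2.487, -1.919, 0.0]
ft_force: [0.5, -0.5, -6.6]
opening: 9.8
gripper_force: 58.6
```

```bash
python3 - <<'E'
from h import *
s=go((491.2,-236.5,310),-14.4)
a=ctrl.grab_frame("side");b=ctrl.grab_frame("top")
cv2.imwrite("pics/lift.png",np.hstack([cv2.resize(a[100:300,200:400],(400,400)),cv2.resize(b[100:300,220:420],(400,400))]))
F=[]
for n in("side","top"):
  for k in("bar","foot"):
    for r in ctrl.pinpoint(n,k):print(n,k,r["p"],w(n,r["at"]).round())
    F.append(ctrl.read_state()["ft_force"])
print(np.mean(F,0),np.std(F,0))
E
```

```text
t 5.88 tcp [ 489.9 -235.9  307.2] ytool -14.7 shift [-0.001  0.007 -0.014] yaw -0.006 F [ 0.49 -0.45 -6.56] open 9.8 grip 58.6 tilt [-0.  0. -1.]
side bar 0.97 [ 293. -541.  166.]
side bar 0.85 [ 489. -234.  329.]
side bar 0.63 [ 297. -330.  163.]
side foot 0.86 [ 295. -546.   -1.]
side foot 0.78 [ 489. -233.  159.]
side foot 0.74 [ 295. -327.   -3.]
top bar 0.79 [ 293. -547.  163.]
top foot 0.92 [ 293. -541.    0.]
[ 0.30379409 -0.25563193 -5.97131862] [0.09636279 0.22887948 0.21193751]
```

View pics/lift.png

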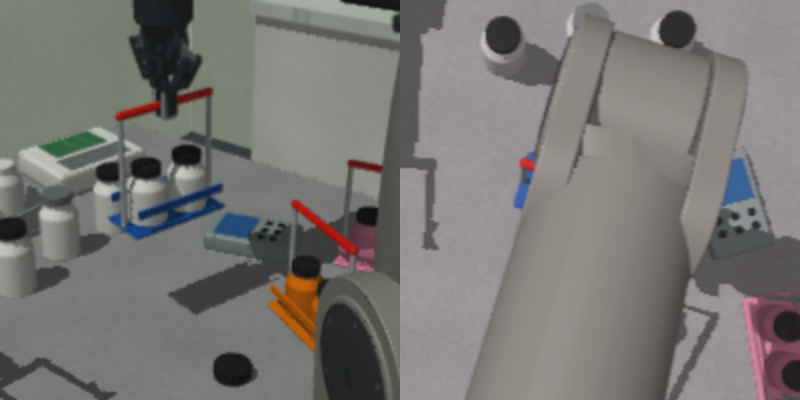

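The lift is clean: the carrier is upright at side crop (165,160), at about 5.8 N, so I expect a sink of about 70 mm. Next I carry it to a point 70 mm outside the tips.

Emit:
carry_out --targets '[{"hand": 0, "x": 0.03, "y": -0.01, "z": 0, "yaw": 0}, {"hand": 0, "x": 0.09, "y": -0.04, "z": 0, "yaw": 0}, {"hand": 0, "x": 0.18, "y": -0.08, "z": 0, "yaw": 0}, {"hand": 0, "x": 0.29, "y": -0.13, "z": 0, "yaw": 0}, {"hand": 0, "x": 0.41, "y": -0.18, "z": 0, "yaw": 0}, {"hand": 0, "x": 0.53, "y": -0.23, "z": 0, "yaw": 0}, {"hand": 0, "x": 0.65, "y": -0.29, "z": 0, "yaw": 0}, {"hand": 0, "x": 0.77, "y": -0.34, "z": 0, "yaw": 0}, {"hand": 0, "x": 0.87, "y": -0.38, "z": 0, "yaw": 0}, {"hand": 0, "x": 0.95, "y": -0.42, "z": 0, "yaw": 0}, {"hand": 0, "x": 0.99, "y": -0.43, "z": 0, "yaw": 0}, {"hand": 0, "x": 1, "y": -0.44, "z": 0, "yaw": 0}]'

```text
time_s: 7.68
ee_pos: [455.7, -19.9, 307.4]
ee_rot: [2.487, 1.92, 0.0]
ft_force: [-0.4, -0.1, -6.8]
opening: 9.9
gripper_force: 58.5
```

```bash
python3 - <<'E'
from h import *
s=go((425,178.5,307),-7);print(s['qpos'].round(2))
T=ctrl.grab_frame("top");S=ctrl.grab_frame("side")
bs=sorted(blobs(S,*BLUE,(110,200,190,250)),key=lambda r:r[1][0]);bt=sorted(blobs(T,*BLUE,(100,165,165,200)),key=lambda r:r[1][0])
for a,t in zip(bs,bt): print(a[1],a[2],t[1],t[2],*tri(a[1],t[1]))
pp(names=("seat","notch_l","tips","bar"))
E
```

```text
t 7.67 tcp [455.7 -19.9 307.4] ytool -14.7 shift [ 0.921 -0.399  0.002] yaw -0.17 F [-0.42 -0.08 -6.81] open 9.9 grip 58.5 tilt [ 0. -0. -1.]
[ 0.43  0.02 -0.53  1.95  0.01  1.17 -0.36]
[134.30337079 231.30337079] 89 [108.  189.5] 2 [483.26635556 217.29842231 300.25201641] 6.750262847891442
side seat 0.63 [494. 171. 287.] [154. 226.]
side seat 0.47 [494. 172. 292.] [153. 224.]
side notch_l 0.92 [489. 132. 280.] [171. 222.]
side notch_l 0.59 [497. 213. 286.] [135. 235.]
side tips 0.86 [477. 173. 281.] [159. 232.]
side bar 0.97 [ 295. -327.  164.] [361. 213.]
side bar 0.74 [ 297. -538.  166.] [397. 185.]
side bar 0.67 [455. -16. 327.] [232. 182.]
top bar 0.94 [ 300. -330.  168.] [344. 273.]
top bar 0.61 [ 293. -544.  166.] [429. 279.]
```

Emit:
carry_out --targets '[{"hand": 0, "x": 0.03, "y": -0.01, "z": 0, "yaw": 0}, {"hand": 0, "x": 0.08, "y": -0.04, "z": 0, "yaw": -0.02}, {"hand": 0, "x": 0.16, "y": -0.08, "z": 0, "yaw": -0.04}, {"hand": 0, "x": 0.26, "y": -0.12, "z": 0, "yaw": -0.06}, {"hand": 0, "x": 0.37, "y": -0.16, "z": 0, "yaw": -0.08}, {"hand": 0, "x": 0.48, "y": -0.21, "z": 0, "yaw": -0.1}, {"hand": 0, "x": 0.59, "y": -0.26, "z": 0, "yaw": -0.12}, {"hand": 0, "x": 0.7, "y": -0.31, "z": 0, "yaw": -0.14}, {"hand": 0, "x": 0.8, "y": -0.35, "z": 0, "yaw": -0.16}, {"hand": 0, "x": 0.88, "y": -0.38, "z": 0, "yaw": -0.17}, {"hand": 0, "x": 0.91, "y": -0.4, "z": 0, "yaw": -0.17}, {"hand": 0, "x": 0.92, "y": -0.4, "z": 0, "yaw": -0.17}]'

```text
time_s: 9.68
ee_pos: [424.7, 178.3, 307.3]
ee_rot: [2.353, 2.081, -0.0]
ft_force: [0.5, -1.0, -5.6]
opening: 9.9
gripper_force: 58.5
```

```bash
python3 - <<'E'
from h import *
s=go((494.5,170.5,307),-7);print(s['qpos'].round(2))
T=ctrl.grab_frame("top");S=ctrl.grab_frame("side")
cv2.imwrite("pics/pre.png",np.hstack([cv2.resize(S[130:280,60:260],(400,300)),cv2.resize(T[100:250,60:260],(400,300))]))
pp(("side",),names=("seat","notch_l","bar"))
E
```

```text
t 9.68 tcp [424.7 178.3 307.3] ytool -7.0 shift [0.004 0.351 0.001] yaw -0.0 F [ 0.49 -0.99 -5.59] open 9.9 grip 58.5 tilt [-0. -0. -1.]
[ 0.2   0.05 -0.75  1.93  0.04  1.18 -0.68]
side seat 0.7 [492. 171. 284.] [155. 228.]
side seat 0.21 [497. 214. 286.] [135. 235.]
side notch_l 0.64 [501. 214. 290.] [133. 233.]
side bar 0.78 [426. 177. 324.] [170. 222.]
side bar 0.7 [ 297. -329.  163.] [361. 213.]
```

View pics/pre.png

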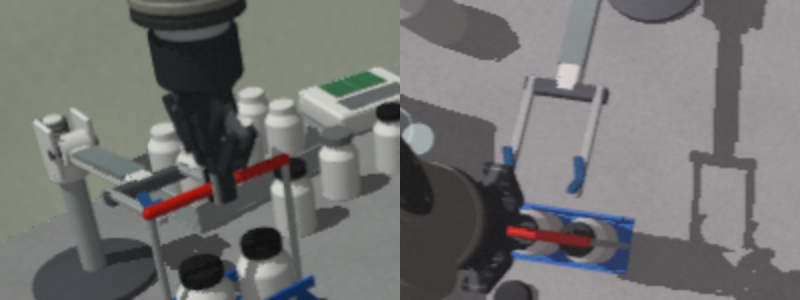

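The carrier is outside the tips, the bar is above the flanks and the prongs lie between the rods. Moving in 70 mm, level.

Emit:
carry_out --targets '[{"hand": 0, "x": 0, "y": 0.01, "z": 0, "yaw": 0}, {"hand": 0, "x": 0, "y": 0.04, "z": 0, "yaw": 0}, {"hand": 0, "x": 0, "y": 0.08, "z": 0, "yaw": 0}, {"hand": 0, "x": 0, "y": 0.12, "z": 0, "yaw": 0}, {"hand": 0, "x": 0, "y": 0.16, "z": 0, "yaw": 0}, {"hand": 0, "x": 0, "y": 0.2, "z": 0, "yaw": 0}, {"hand": 0, "x": 0, "y": 0.24, "z": 0, "yaw": 0}, {"hand": 0, "x": 0, "y": 0.28, "z": 0, "yaw": 0}, {"hand": 0, "x": 0, "y": 0.31, "z": 0, "yaw": 0}, {"hand": 0, "x": 0, "y": 0.34, "z": 0, "yaw": 0}, {"hand": 0, "x": 0, "y": 0.35, "z": 0, "yaw": 0}, {"hand": 0, "x": 0, "y": 0.35, "z": 0, "yaw": 0}]'

```text
time_s: 11.42
ee_pos: [494.4, 169.6, 307.3]
ee_rot: [-2.353, -2.081, 0.0]
ft_force: [-0.8, -0.3, -5.3]
opening: 10.2
gripper_force: 58.5
```

```bash
python3 - <<'E'
from h import *
s=go((494.5,170.5,307),-7);print(s['qpos'].round(2))
T=ctrl.grab_frame("top");S=ctrl.grab_frame("side")
cv2.imwrite("pics/in.png",np.hstack([cv2.resize(S[160:280,90:210],(400,400)),cv2.resize(T[120:240,70:190],(400,400))]))
pp(names=("seat","notch_l","bar"))
for p in ((498.4,210,283),(490.6,131,283),(504,251,325),(486,90,325)): print(px("side",p).round(1),px("top",p).round(1))
E
```

```text
t 11.43 tcp [494.4 169.6 307.3] ytool -7.0 shift [0.005 0.    0.002] yaw -0.001 F [-0.8  -0.28 -5.29] open 10.2 grip 58.5 tilt [-0.  0. -1.]
[ 0.19  0.17 -0.72  1.81  0.12  1.2  -0.69]
side seat 0.76 [497. 171. 289.] [153. 225.]
side seat 0.44 [496. 172. 290.] [153. 225.]
side notch_l 0.72 [495. 212. 286.] [136. 235.]
side notch_l 0.7 [487. 129. 281.] [173. 222.]
side notch_l 0.4 [493. 173. 156.] [163. 278.]
side bar 0.96 [ 293. -330.  165.] [362. 213.]
side bar 0.69 [494. 169. 325.] [152. 210.]
top notch_l 0.95 [487. 134. 282.] [147. 189.]
top bar 0.92 [ 292. -544.  167.] [429. 279.]
top bar 0.85 [492. 168. 324.] [125. 183.]
top bar 0.84 [ 300. -328.  165.] [343. 273.]
top bar 0.34 [494. 164. 159.] [152. 192.]
[136.5 235.1] [113.8 182.8]
[171.3 220.5] [148.8 187.2]
[111.6 224.4] [ 86.4 177. ]
[185.5 196.3] [161.3 187.4]
```

View pics/in.png

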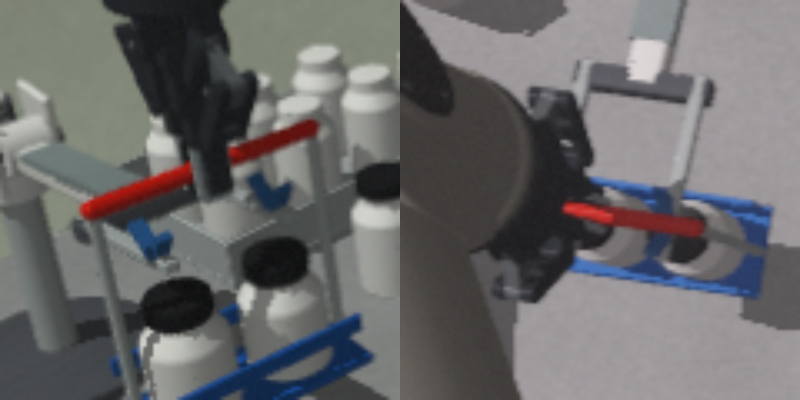

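In the side crop both blue notches, at (150,240) and (270,190), lie right under the bar, with the prongs between bar and caps. I'll lower towards contact.

Emit:
carry_out --targets '[{"hand": 0, "x": 0, "y": 0, "z": 0.01, "yaw": 0}, {"hand": 0, "x": 0, "y": 0, "z": 0.03, "yaw": 0}, {"hand": 0, "x": 0, "y": 0, "z": 0.05, "yaw": 0}, {"hand": 0, "x": 0, "y": 0, "z": 0.07, "yaw": 0}, {"hand": 0, "x": 0, "y": 0, "z": 0.085, "yaw": 0}, {"hand": 0, "x": 0, "y": 0, "z": 0.1, "yaw": 0}, {"hand": 0, "x": 0, "y": 0, "z": 0.115, "yaw": 0}, {"hand": 0, "x": 0, "y": 0, "z": 0.13, "yaw": 0}, {"hand": 0, "x": 0, "y": 0, "z": 0.145, "yaw": 0}, {"hand": 0, "x": 0, "y": 0, "z": 0.16, "yaw": 0}, {"hand": 0, "x": 0, "y": 0, "z": 0.17, "yaw": 0}, {"hand": 0, "x": 0, "y": 0, "z": 0.175, "yaw": 0}]'

```text
time_s: 13.32
ee_pos: [494.3, 169.5, 272.2]
ee_rot: [-2.353, -2.081, 0.0]
ft_force: [-1.4, -0.8, -4.8]
opening: 10.2
gripper_force: 58.6
```

```bash
python3 - <<'E'
from h import *
s=go((494.5,170.5,274),-7)
F=[]
for i in range(4): S=ctrl.grab_frame("side");F.append(ctrl.read_state()["ft_force"])
print(np.mean(F,0).round(2))
pp(("side",),names=("seat","bar"))
bs=blobs(S,*BLUE,(110,190,190,260),3);print([(b[1].round(1),b[2]) for b in bs])
E
```

```text
t 13.32 tcp [494.3 169.5 272.2] ytool -7.0 shift [ 0.005  0.001 -0.009] yaw -0.001 F [-1.41 -0.78 -4.75] open 10.2 grip 58.6 tilt [-0. -0. -1.]
[-0.41 -0.04 -5.54]
side seat 0.73 [496. 214. 284.] [135. 236.]
side seat 0.71 [493. 170. 287.] [155. 226.]
side bar 0.96 [492. 172. 290.] [154. 225.]
side bar 0.83 [ 294. -333.  164.] [363. 213.]
[(array([138. , 234.3]), np.int32(35)), (array([173.8, 219.6]), np.int32(24)), (array([130.9, 228.1]), np.int32(21))]
```

Emit:
carry_out --targets '[{"hand": 0, "x": 0, "y": -0.002, "z": 0.01, "yaw": 0}, {"hand": 0, "x": 0, "y": -0.004, "z": 0.025, "yaw": 0}, {"hand": 0, "x": 0, "y": -0.008, "z": 0.04, "yaw": 0}, {"hand": 0, "x": 0, "y": -0.011, "z": 0.055, "yaw": 0}, {"hand": 0, "x": 0, "y": -0.013, "z": 0.07, "yaw": 0}, {"hand": 0, "x": 0, "y": -0.015, "z": 0.085, "yaw": 0}, {"hand": 0, "x": 0, "y": -0.017, "z": 0.1, "yaw": 0}, {"hand": 0, "x": 0, "y": -0.019, "z": 0.115, "yaw": 0}, {"hand": 0, "x": 0, "y": -0.021, "z": 0.13, "yaw": 0}, {"hand": 0, "x": 0, "y": -0.023, "z": 0.145, "yaw": 0}, {"hand": 0, "x": 0, "y": -0.024, "z": 0.15, "yaw": 0}, {"hand": 0, "x": 0, "y": -0.024, "z": 0.15, "yaw": 0}]'

```text
time_s: 15.12
ee_pos: [489.6, 170.1, 242.3]
ee_rot: [-2.354, -2.081, -0.0]
ft_force: [-1.6, 0.0, -2.1]
opening: 10.0
gripper_force: 58.8
```

```bash
python3 - <<'E'
from h import *
s=go((490,170.5,242),-7)
F=[]
for i in range(4): S=ctrl.grab_frame("side");F.append(ctrl.read_state()["ft_force"])
print(np.mean(F,0).round(2))
cv2.imwrite("pics/low.png",cv2.resize(S[160:300,90:230],(560,560)))
pp(("side",),names=("seat","notch_l","bar","foot"))
bs=blobs(S,*BLUE,(110,190,190,260),3);print([(b[1].round(1),b[2]) for b in bs])
E
```

```text
t 15.12 tcp [489.6 170.1 242.3] ytool -7.0 shift [0.002 0.002 0.002] yaw -0.001 F [-1.58  0.03 -2.06] open 10.0 grip 58.8 tilt [-0.  0. -1.]
[-1.36 -0.16 -2.95]
side seat 0.57 [491. 173. 255.] [157. 240.]
side notch_l 0.85 [493. 212. 255.] [140. 248.]
side notch_l 0.68 [483. 130. 248.] [176. 236.]
side bar 0.84 [489. 173. 261.] [157. 238.]
side bar 0.77 [ 293. -330.  167.] [362. 212.]
side foot 0.94 [486. 172.  93.] [170. 302.]
side foot 0.61 [ 293. -327.   -3.] [358. 264.]
[(array([142. , 248.2]), np.int32(30)), (array([135.1, 241.5]), np.int32(21)), (array([177.2, 233.2]), np.int32(18))]
```

View pics/low.png

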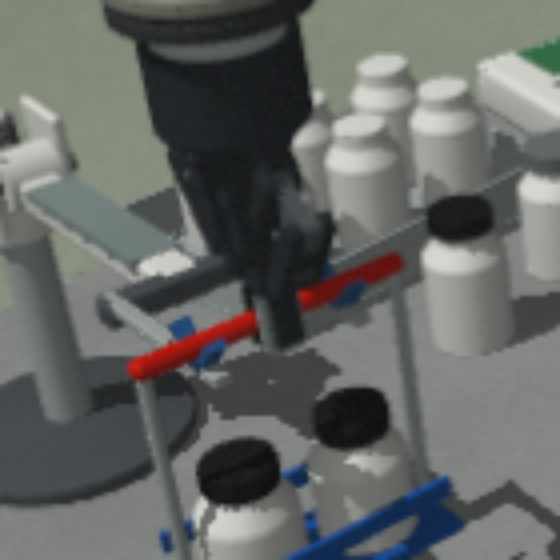

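The bar lies in both notches at crop (200,345) and (345,285), the arm has sunk about 30 mm, and about 3 N are left to hand over.

Emit:
carry_out --targets '[{"hand": 0, "x": 0, "y": -0.002, "z": 0.01, "yaw": 0}, {"hand": 0, "x": 0, "y": -0.004, "z": 0.025, "yaw": 0}, {"hand": 0, "x": 0, "y": -0.006, "z": 0.04, "yaw": 0}, {"hand": 0, "x": 0, "y": -0.008, "z": 0.055, "yaw": 0}, {"hand": 0, "x": 0, "y": -0.01, "z": 0.07, "yaw": 0}, {"hand": 0, "x": 0, "y": -0.012, "z": 0.085, "yaw": 0}, {"hand": 0, "x": 0, "y": -0.014, "z": 0.1, "yaw": 0}, {"hand": 0, "x": 0, "y": -0.016, "z": 0.115, "yaw": 0}, {"hand": 0, "x": 0, "y": -0.016, "z": 0.125, "yaw": 0}, {"hand": 0, "x": 0, "y": -0.016, "z": 0.125, "yaw": 0}, {"hand": 0, "x": 0, "y": -0.016, "z": 0.125, "yaw": 0}]'

```text
time_s: 16.9
ee_pos: [487.1, 170.5, 217.5]
ee_rot: [2.353, 2.08, 0.002]
ft_force: [5.9, -0.6, -0.6]
opening: 10.4
gripper_force: 59.1
```

```bash
cat > f.py <<'E'
from h import *
s=go((490,170.5,217),-7)
F=[s["ft_force"]]
for i in range(12): S=ctrl.grab_frame("side");F.append(ctrl.read_state()["ft_force"])
print("F",np.mean(F,0).round(2),"sd",np.std(F,0).round(2))
pp(("side",),names=("seat","notch_l","bar"))
E
python3 f.py
```

```text
t 16.9 tcp [487.1 170.5 217.5] ytool -7.1 shift [0.002 0.014 0.003] yaw -0.001 F [ 5.87 -0.61 -0.61] open 10.4 grip 59.1 tilt [ 0.001  0.    -1.   ]
F [ 5.46 -0.46 -0.86] sd [0.52 0.37 0.41]
side seat 0.57 [487. 175. 233.] [158. 250.]
side notch_l 0.69 [490. 217. 230.] [141. 260.]
side bar 0.94 [487. 173. 235.] [160. 249.]
side bar 0.67 [ 293. -329.  162.] [362. 214.]
```

Fx of 5.5 N shows the bar pressing on the outer flank; I went about 1.2 mm too far outward. Easing back in.

Emit:
carry_out --targets '[{"hand": 0, "x": 0, "y": 0.002, "z": 0, "yaw": 0}, {"hand": 0, "x": 0, "y": 0.004, "z": 0, "yaw": 0}, {"hand": 0, "x": 0, "y": 0.006, "z": 0, "yaw": 0}, {"hand": 0, "x": 0, "y": 0.006, "z": 0, "yaw": 0}, {"hand": 0, "x": 0, "y": 0.006, "z": 0, "yaw": 0}]'

```text
time_s: 18.27
ee_pos: [487.3, 170.4, 217.2]
ee_rot: [-2.353, -2.081, 0.001]
ft_force: [-2.2, 0.5, -0.2]
opening: 9.9
gripper_force: 59.1
```

```bash
python3 f.py
```

```text
t 18.27 tcp [487.3 170.4 217.2] ytool -7.0 shift [0.002 0.013 0.001] yaw -0.001 F [-2.22  0.48 -0.16] open 9.9 grip 59.1 tilt [-0.001 -0.    -1.   ]
F [-4.    1.19 -0.67] sd [1.16 0.62 0.53]
side seat 0.74 [490. 174. 233.] [158. 249.]
side seat 0.45 [484. 171. 234.] [161. 249.]
side notch_l 0.88 [495. 215. 228.] [140. 260.]
side notch_l 0.88 [479. 131. 223.] [179. 246.]
side notch_l 0.65 [487. 172. 234.] [160. 249.]
side bar 0.95 [488. 170. 236.] [160. 248.]
side bar 0.86 [ 294. -334.  163.] [363. 213.]
```

Emit:
carry_out --targets '[{"hand": 0, "x": 0, "y": -0.001, "z": 0.01, "yaw": 0}, {"hand": 0, "x": 0, "y": -0.002, "z": 0.02, "yaw": 0}, {"hand": 0, "x": 0, "y": -0.003, "z": 0.03, "yaw": 0}, {"hand": 0, "x": 0, "y": -0.003, "z": 0.04, "yaw": 0}, {"hand": 0, "x": 0, "y": -0.003, "z": 0.04, "yaw": 0}, {"hand": 0, "x": 0, "y": -0.003, "z": 0.04, "yaw": 0}, {"hand": 0, "x": 0, "y": -0.003, "z": 0.04, "yaw": 0}]'

```text
time_s: 19.9
ee_pos: [487.2, 170.4, 209.5]
ee_rot: [2.354, 2.081, 0.0]
ft_force: [-2.1, 0.8, 0.0]
opening: 10.0
gripper_force: 59.2
```

```bash
python3 f.py
```

```text
t 19.9 tcp [487.2 170.4 209.5] ytool -7.0 shift [ 0.002  0.014 -0.038] yaw -0.001 F [-2.07  0.85  0.05] open 10.0 grip 59.2 tilt [ 0.  0. -1.]
F [-0.99  0.51  0.1 ] sd [0.69 0.56 0.34]
side seat 0.71 [486. 174. 223.] [160. 254.]
side notch_l 0.68 [482. 129. 217.] [179. 248.]
side notch_l 0.65 [492. 213. 222.] [143. 262.]
side bar 0.74 [489. 170. 225.] [161. 252.]
side bar 0.64 [ 294. -330.  164.] [362. 213.]
```

The arm now carries the weight (Fz about 0.1 N). I'll relax the grip, then open slowly.

Emit:
carry_out --targets '[{"hand": 0, "x": 0, "y": 0, "z": 0, "yaw": 0}, {"hand": 0, "x": 0, "y": 0, "z": 0, "yaw": 0}, {"hand": 0, "x": 0, "y": 0, "z": 0, "yaw": 0}, {"hand": 0, "x": 0, "y": 0, "z": 0, "yaw": 0}]' --grip_force 20

```text
time_s: 21.15
ee_pos: [487.1, 170.4, 209.4]
ee_rot: [2.354, 2.081, 0.0]
ft_force: [0.8, 0.5, -0.2]
opening: 9.9
gripper_force: 59.2
```

```bash
python3 f.py
```

```text
t 21.15 tcp [487.1 170.4 209.4] ytool -7.0 shift [ 0.002  0.014 -0.038] yaw -0.001 F [ 0.8   0.51 -0.18] open 9.9 grip 59.2 tilt [ 0.  0. -1.]
F [ 0.83  0.31 -0.26] sd [0.53 0.41 0.42]
side seat 0.83 [487. 172. 226.] [160. 252.]
side notch_l 0.96 [482. 133. 217.] [178. 248.]
side notch_l 0.83 [491. 216. 222.] [141. 263.]
side bar 0.92 [487. 170. 228.] [161. 251.]
side bar 0.78 [ 295. -328.  166.] [361. 213.]
```

Emit:
carry_out --targets '[{"hand": 0, "x": 0, "y": 0, "z": 0.005, "yaw": 0}, {"hand": 0, "x": 0, "y": 0, "z": 0.01, "yaw": 0}, {"hand": 0, "x": 0, "y": 0, "z": 0.01, "yaw": 0}, {"hand": 0, "x": 0, "y": 0, "z": 0.01, "yaw": 0}, {"hand": 0, "x": 0, "y": 0, "z": 0.01, "yaw": 0}, {"hand": 0, "x": 0, "y": 0, "z": 0.01, "yaw": 0}]'

```text
time_s: 22.65
ee_pos: [487.0, 170.4, 207.4]
ee_rot: [2.354, 2.081, 0.0]
ft_force: [1.5, 0.5, -0.4]
opening: 9.6
gripper_force: 59.2
```

Emit:
carry_out --targets '[{"hand": 0.1, "x": 0, "y": 0, "z": 0, "yaw": 0}, {"hand": 0.13, "x": 0, "y": 0, "z": 0, "yaw": 0}, {"hand": 0.16, "x": 0, "y": 0, "z": 0, "yaw": 0}, {"hand": 0.2, "x": 0, "y": 0, "z": 0, "yaw": 0}, {"hand": 0.25, "x": 0, "y": 0, "z": 0, "yaw": 0}, {"hand": 0.3, "x": 0, "y": 0, "z": 0, "yaw": 0}, {"hand": 0.4, "x": 0, "y": 0, "z": 0, "yaw": 0}, {"hand": 0.5, "x": 0, "y": 0, "z": 0, "yaw": 0}, {"hand": 0.5, "x": 0, "y": 0, "z": 0, "yaw": 0}]'

```text
time_s: 23.78
ee_pos: [487.0, 170.4, 207.4]
ee_rot: [-2.354, -2.081, -0.0]
ft_force: [0.6, -0.1, 0.3]
opening: 42.4
gripper_force: 0.0
```

```bash
python3 f.py
```

```text
t 23.77 tcp [487.  170.4 207.4] ytool -7.0 shift [ 0.002  0.015 -0.048] yaw -0.001 F [ 0.57 -0.11  0.34] open 42.4 grip 0.0 tilt [ 0.  0. -1.]
F [ 0.04 -0.22 -0.08] sd [0.5  0.44 0.52]
side notch_l 0.81 [493. 217. 222.] [141. 263.]
side notch_l 0.7 [480. 131. 213.] [179. 250.]
side bar 0.94 [485. 173. 229.] [160. 252.]
side bar 0.76 [ 295. -330.  164.] [362. 213.]
```

Released, and the arm stayed put. Retreating straight up.

Emit:
carry_out --targets '[{"hand": 0.5, "x": 0, "y": 0, "z": -0.02, "yaw": 0}, {"hand": 0.5, "x": 0, "y": 0, "z": -0.06, "yaw": 0}, {"hand": 0.5, "x": 0, "y": 0, "z": -0.12, "yaw": 0}, {"hand": 0.5, "x": 0, "y": 0, "z": -0.2, "yaw": 0}, {"hand": 0.5, "x": 0, "y": 0, "z": -0.3, "yaw": 0}, {"hand": 0.5, "x": 0, "y": 0, "z": -0.4, "yaw": 0}, {"hand": 0.5, "x": 0, "y": 0, "z": -0.5, "yaw": 0}, {"hand": 0.5, "x": 0, "y": 0, "z": -0.6, "yaw": 0}, {"hand": 0.5, "x": 0, "y": 0, "z": -0.65, "yaw": 0}, {"hand": 0.5, "x": 0, "y": 0, "z": -0.65, "yaw": 0}, {"hand": 0.5, "x": 0, "y": 0, "z": -0.65, "yaw": 0}, {"hand": 0.5, "x": 0, "y": 0, "z": -0.65, "yaw": 0}]'

```text
time_s: 26.02
ee_pos: [486.8, 170.3, 336.7]
ee_rot: [-2.353, -2.081, 0.001]
ft_force: [-0.2, 0.3, -0.2]
opening: 42.7
gripper_force: 0.0
```

```bash
python3 f.py; python3 - <<'E'
from h import *
S=ctrl.grab_frame("side");T=ctrl.grab_frame("top")
for i in range(10): S2=ctrl.grab_frame("side")
print("motion",np.abs(S.astype(int)-S2)[190:330,90:230].mean().round(2))
cv2.imwrite("pics/end.png",np.hstack([cv2.resize(S[180:320,90:230],(400,400)),cv2.resize(T[120:260,70:210],(400,400))]))
E
```

```text
t 26.02 tcp [486.8 170.3 336.7] ytool -7.0 shift [0.003 0.016 0.599] yaw -0.001 F [-0.2   0.27 -0.19] open 42.7 grip 0.0 tilt [-0.001 -0.    -1.   ]
F [ 0.12  0.4  -0.12] sd [0.44 0.4  0.52]
side seat 0.6 [486. 175. 223.] [160. 254.]
side notch_l 0.8 [492. 217. 220.] [141. 264.]
side notch_l 0.78 [483. 131. 217.] [178. 248.]
side bar 0.97 [ 297. -331.  163.] [361. 213.]
motion 0.83
```

View pics/end.png

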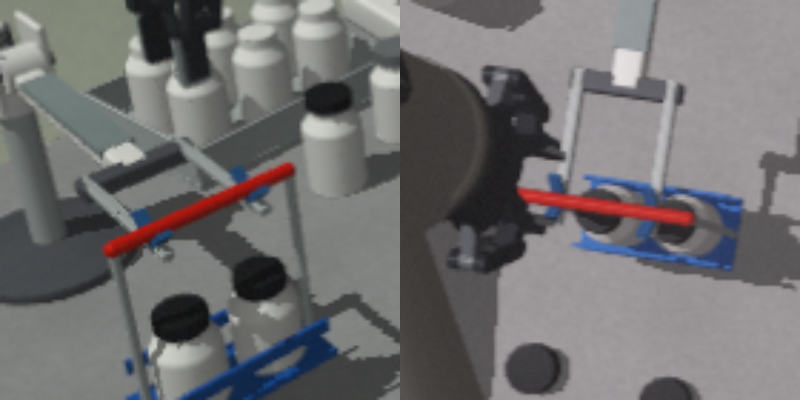

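The carrier hangs upright with its bar in both notches (side crop (150,235) and (250,185)), and the gripper is clear. I'll let it settle, then hand in.

Emit:
carry_out --targets '[{"hand": 0.5}, {"hand": 0.5}, {"hand": 0.5}, {"hand": 0.5}, {"hand": 0.5}, {"hand": 0.5}, {"hand": 0.5}, {"hand": 0.5}, {"hand": 0.5}, {"hand": 0.5}, {"hand": 0.5}, {"hand": 0.5}]'

```text
invalid input
```

```bash
python3 -c "
from h import *
print(ctrl.finish_job())"
```

```text
the job is handed in; nothing more can be done
None
```

The blue carrier hangs upright with its bar in both notches of the fork, the arm sunk about 65–70 mm and the gripper clear. I handed the job in but no verdict came back, and the extra settling wait just before hand-in was refused as invalid input, so it did not run.

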